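# Set the washed spray-gun cups to dry

## Task

Take the two washed steel vessels from their sloping cradles and set each one upside down over the free post that fits it: the tall narrow canister on the tall thin post, the short wide cup on the free short thick post. Lower them gently until each rim rests on the cross bars of its stand, and let go. Do not shift the cup that is already drying, the glue bottle, the offcut or the parts tray.

Things in the scene. Friction and masses are not known exactly. Their poses are not given: they have to be found in the camera images.
- tube: loose round straight-sided bare steel vessel, 48 mm outside diameter, 135 mm long, wall 3 mm, bottom 5 mm thick, inside 42 mm wide and 130 mm deep, about 0.2 kg. Origin: centre of the closed end's outer face; z points from the closed end to the open mouth. The tall, narrow canister; starts lying on tube_cradle with its mouth sloping 20 degrees down.
- cup: loose round straight-sided bare steel vessel, 64 mm outside diameter, 90 mm long, wall 3 mm, bottom 5 mm thick, inside 58 mm wide and 85 mm deep, about 0.2 kg. Origin: centre of the closed end's outer face; z points from the closed end to the open mouth. The short, wide spray-gun cup; starts lying on cup_cradle with its mouth sloping 20 degrees down.
- tube_cradle: fixed draining cradle of the canister: plywood foot 150 x 70 x 16 mm (origin: centre of its underside, z up), two steel rods 10 mm thick, 28 mm apart, sloping 20 degrees down along +x, rod centres from x -52, z 83 to x 65, z 40 mm, where they turn up 13 mm as a stop for the rim. +x points roughly away from the robot.
- cup_cradle: fixed draining cradle of the short cup: plywood foot 150 x 70 x 16 mm (origin: centre of its underside, z up), two steel rods 10 mm thick, 28 mm apart, sloping 20 degrees down along +x, rod centres from x -52, z 83 to x 65, z 40 mm, where they turn up 13 mm as a stop for the rim. +x points roughly away from the robot.
- tall_stand: fixed drying stand: plywood foot 110 x 110 x 18 mm, a raised cross of two 8 mm wide, 96 mm long bars on it whose top is 24 mm above the bench, and an upright round wooden post in its middle, 28 mm in diameter, its tapered top 110 mm above the cross (for the canister). Origin: centre of the foot's underside; z up.
- short_stand: fixed drying stand: plywood foot 110 x 110 x 18 mm, a raised cross of two 8 mm wide, 96 mm long bars on it whose top is 24 mm above the bench, and an upright round wooden post in its middle, 46 mm in diameter, its tapered top 70 mm above the cross (for the short cup). Origin: centre of the foot's underside; z up.
- tall_stand_seat (a point): point on the axis of the tall thin post at the height of the cross bars' top, where the rim comes to rest
- short_stand_seat (a point): point on the axis of the free short thick post at the height of the cross bars' top, where the rim comes to rest
- dry_cup: bystander: a second short cup of the same make, already upside down on a third stand like short_stand. Origin: centre of its closed end, now on top, 114 mm above the bench. Leave it alone.
- glue_bottle: bystander: loose white bottle, 64 mm diameter, 190 mm tall, standing near the robot. Origin: centre of its underside.
- offcut: bystander: loose wooden offcut 130 x 45 x 40 mm lying flat. Origin: centre of its underside; x along its length.
- parts_tray: bystander: loose white open plastic tray 120 x 170 x 50 mm. Origin: centre of its underside.

How it is judged:
By the outcome, as a careful person would: the job done as asked, in the order asked, and still so for the second after the job is handed in, with the robot touching nothing.
It also fails if it takes over 72 s, if anything falls off the work surface, if the arm or the gripper's body presses on something with over 40 N, if the wrist force passes 120 N, or if a joint passes its speed limit or range.

## Robot

A 6-joint arm with a two-finger parallel gripper is mounted at the origin on the work surface. World frame = base frame: x ahead of the robot, y to its left, z up, the work surface at z = 0. Lengths are in mm, angles in rad, forces in N, time in s.
With the tool pointing down it reaches from about 375 to 900 mm from the base axis. Payload 3.1 kg.
Tool frame: the origin (TCP) lies midway between the tips of the shut fingers; the grasp point (between the pads) lies 19 mm behind it; z points along the fingers, y is the line along which they close (so a half turn about z gives the same grasp; the last joint's range is limited). The gripper opens to 87 mm and grips with 3 to 60 N. Pads are 19 mm wide; open, the fingers measure 117 mm over their backs; the gripper's body (75 mm by 190 mm) begins 51 mm behind the grasp point.
Start: joints at [1.117, 0.527, 1.433, -0, 1.181, -0.178], TCP at [170.157, 601.368, 222.548] pointing down, gripper open.
Joint ranges: [-3.08, 3.08], [-0.75, 2.2], [0.22, 2.44], [-1.43, 4.57], [0, 2.65], [-2.85, 2.85]. Speed limits (rad/s): [2.79, 2.79, 3.14, 3.14, 3.14, 3.14].

## Interface

Orientations are given as a unit quaternion [w, x, y, z].
In Python, from rig import * gives the robot as it stands. The module is installed in compiled form; this text tells all that it offers. Calls block until the motion is done:
- goto(position, orientation): joint-space move of the TCP to a pose.
- move_l(position, attitude=None, velocity=150): straight line of the TCP; attitude=None keeps the orientation; velocity is the mean speed in mm/s.
- movej(angles): joint-space move.
- move_gripper(opening): finger opening in mm; the grip force is fixed at half the most; returns when the fingers have stopped.
- pause(seconds).
- ik(position, orientation): joint angles nearest the present ones, or None.
- capture(name): name is "side" or "top"; returns a dict with "frame" (400x640x3 uint8, red, green, blue), "depth" (400x640 float32, mm along the optical axis (not along the pixel's ray), 0 where there is no reading), "fx", "fy", "cx", "cy" (pixels), "T" (4x4, takes a point from camera to world coordinates). Camera axes: x right, y down, z forward; pixel columns grow to the right and rows downward; lengths in mm; the calibration is good to about 2 mm. A picture is of the moment at which its call begins.
A pose or a line that the arm cannot do raises PlanningError and nothing moves.
- close_job(): hands the job in; it is judged then, once.
Trained networks look in a picture, given as the dict that the camera call returned (one of the last four; its "shot" number tells which), for a name from the list of things; names that differ only in an ending like _2 or _b are one class to them, and where a whole thing is asked for, a point or a joint stands for the part that bears it (a point fixed in the world has none). Each returns a list of dicts, best first, with "p" (0 to 1); they miss things now and then, are a little off and sometimes report something else, mostly with a low value. They report only what shows in the picture. A call takes as long as a camera call.
- recognise(picture, thing): "xy" ([column, row] in pixels, amid what is visible of it).
Readings, each from a call of its own:
- get_t(): time.
- get_qpos(): joint angles.
- get_joint_vel(): joint speeds.
- get_effort(): joint torques, N m.
- get_tool_pos(): TCP position.
- get_tool_rot(): TCP orientation.
- get_wrist_force(): force on the tool from outside, world axes, zero at the start.
- get_moment(): the same for the moment, N m.
- get_width(): finger opening in mm.
- get_grasp_force(): force on a finger pad.
Only numpy, scipy, OpenCV 4.12 (cv2) and the standard library are available. Lean on these libraries where they do the work, as an engineer would, in place of code of your own. Each camera call takes 0.05 s, during which the arm holds its last target. There are 200 camera calls.

## Working session

There is one attempt and no reset: what is moved stays moved. The work goes in short steps, each a Python script; the robot and the scene stay as the last script left them, time stands still between calls to the robot, and variables do not carry over. Pictures are saved under pics/ and viewed, at most 10 in all, crops included, and the job is handed in when it is done.

```bash
mkdir -p pics
cat > h.py <<'E'
from rig import *
import numpy as np, cv2
def cloud(c):
    v,u=np.mgrid[0:400,0:640]; d=c["depth"]
    P=np.stack([(u-c["cx"])/c["fx"]*d,(v-c["cy"])/c["fy"]*d,d],-1)
    W=P@c["T"][:3,:3].T+c["T"][:3,3]; W[d==0]=np.nan; return W
E
python3 - <<'E'
from h import *
import pickle
cs={n:capture(n) for n in("side","top")}
pickle.dump(cs,open("c0.pkl","wb"))
for n,c in cs.items():
    cv2.imwrite(f"pics/{n}0.png",c["frame"][:,:,::-1]); W=cloud(c)
    print(n,c["T"].round(2).tolist(),c["fx"],(c["depth"]==0).mean())
    for t in["tube","cup","tube_cradle","cup_cradle","tall_stand","short_stand","dry_cup","glue_bottle","offcut","parts_tray"]:
        for r in recognise(c,t)[:3]:
            x,y=map(int,r["xy"]); print(t,round(r["p"],2),x,y,W[min(y,399),min(x,639)].round(0))
print(get_t())
E
```

```text
side [[0.98, -0.13, 0.18, 414.34], [-0.22, -0.61, 0.76, -692.58], [0.01, -0.78, -0.62, 687.37], [0.0, 0.0, 0.0, 1.0]] 387.5381858785033 0.003890625
tube 0.93 268 146 [502. 316. 103.]
tube 0.64 349 263 [ 629. -118.   30.]
tube 0.17 264 220 [451. -24. 111.]
cup 0.8 332 184 [635.  77. 114.]
tube_cradle 0.67 265 166 [490. 344.  16.]
tube_cradle 0.26 263 221 [449. -25. 109.]
cup_cradle 0.9 319 209 [608.  99.  18.]
cup_cradle 0.36 347 265 [ 625. -117.   23.]
tall_stand 0.94 310 373 [ 486. -361.   44.]
short_stand 0.81 350 264 [ 631. -120.   28.]
short_stand 0.41 399 304 [ 663. -302.  109.]
dry_cup 0.87 401 304 [ 666. -304.  111.]
glue_bottle 0.56 262 222 [446. -21. 104.]
glue_bottle 0.53 267 147 [498. 312. 102.]
offcut 0.66 394 222 [777. -17.  40.]
parts_tray 0.67 326 153 [703. 402.   4.]
parts_tray 0.16 309 372 [ 485. -360.   47.]
top [[-0.0, -0.99, 0.16, 390.37], [-1.0, 0.01, 0.01, 21.5], [-0.01, -0.16, -0.99, 1368.51], [0.0, 0.0, 0.0, 1.0]] 488.8322641398764 0.004015625
tube 0.83 207 243 [486. 324. 122.]
cup 0.59 293 186 [632. 104. 128.]
tube_cradle 0.83 224 248 [480. 301.  21.]
tube_cradle 0.59 204 174 [692. 367.   7.]
cup_cradle 0.89 302 215 [562.  83.  82.]
cup_cradle 0.52 295 186 [632.  99. 128.]
tall_stand 0.96 459 243 [ 489. -337.   53.]
short_stand 0.88 366 192 [622. -87.  91.]
dry_cup 0.77 436 169 [ 677. -269.  117.]
glue_bottle 0.77 331 257 [446.   8. 194.]
offcut 0.92 329 140 [780.   9.  43.]
parts_tray 0.55 206 175 [690. 362.   3.]
1.1
```

View pics/side0.png

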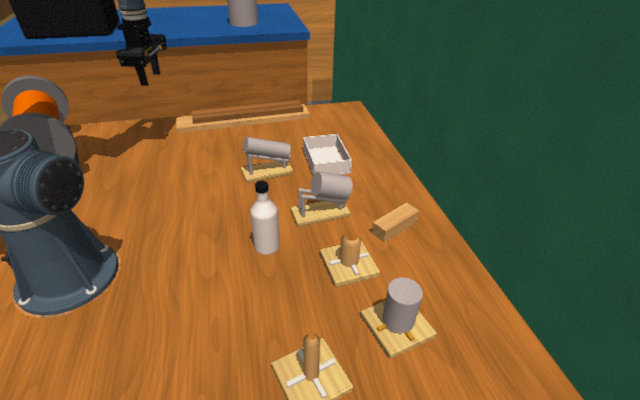

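View pics/top0.png

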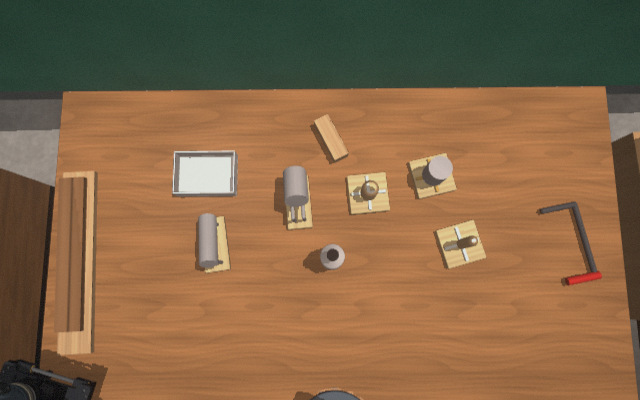

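Side: canister at (268,147), cup (332,184), free thick post (350,250), thin post (312,358), dry cup (402,305), bottle (265,220). Top agrees: (207,240), (295,187), (369,190), (460,243). Both mouths point away from the robot (up in the top view). Next I'll fit cylinders to both clouds.

```bash
cat > fit.py <<'E'
from h import *
from scipy.optimize import least_squares
def fitcyl(P,R,c0,a0):
    # axis through c (2 free offsets) direction yaw,pitch; side points outward
    def un(p): 
        y,t=p[3],p[4]; return np.array([np.cos(t)*np.cos(y),np.cos(t)*np.sin(y),-np.sin(t)])
    def res(p):
        a=un(p); d=P-p[:3]; r=np.linalg.norm(d-np.outer(d@a,a),axis=1)-R
        return np.r_[r,0.01*(p[:3]-c0)]
    s=least_squares(res,np.r_[c0,a0],loss="soft_l1",f_scale=1.5)
    a=un(s.x); d=P-s.x[:3]; r=np.linalg.norm(d-np.outer(d@a,a),axis=1)-R
    t=(d@a)[abs(r)<3]; return s.x,a,np.percentile(t,[0.5,99.5]),len(P),np.median(abs(r))
def vert(P,R,c0):
    s=least_squares(lambda p:np.hypot(P[:,0]-p[0],P[:,1]-p[1])-R,c0,loss="soft_l1",f_scale=1.5)
    return s.x.round(1),len(P),np.median(abs(s.fun)).round(2)
def near(W,c,r,z0,z1):
    P=W.reshape(-1,3); P=P[np.isfinite(P).all(1)]
    return P[(np.hypot(P[:,0]-c[0],P[:,1]-c[1])<r)&(P[:,2]>z0)&(P[:,2]<z1)]
E
python3 - <<'E'
from fit import *
import pickle
cs=pickle.load(open("c0.pkl","rb"))
for n,c in list(cs.items()):
    W=cloud(c)
    for nm,c0,R,L in(("tube",(490,322,100),24,135),("cup",(632,100,105),32,90)):
        P=near(W,c0,95,75,180)
        x,a,t,N,m=fitcyl(P,R,np.array(c0,float),[0,.35])
        print(n,nm,"yaw,pitch deg",np.degrees(x[3:]).round(1),"ends",(x[:3]+t[0]*a).round(1),(x[:3]+t[1]*a).round(1),"len",(t[1]-t[0]).round(1),N,m.round(2))
    for nm,c0,R,z in(("tall",(485,-347),14,134),("short",(622,-95),23,94),("dry",(675,-285),32,114)):
        P=near(W,c0,45,35 if nm!="dry" else 60,z-15); Q=near(W,c0,50,z-25,z+15)
        F=near(W,c0,75,12,21)
        rc=cv2.minAreaRect(F[:,:2].astype(np.float32))
        print(n,nm,vert(P,R,np.array(c0,float)),"top z",np.percentile(Q[:,2],98).round(1),"mean top",Q[Q[:,2]>z-4].mean(0).round(1),"foot",np.round(rc[0],1),np.round(rc[1]),round(rc[2],1),
          "cross z",np.median(near(W,c0,45,20,30)[:,2]).round(1))
    Z=W[...,2][(W[...,2]<10)&(W[...,2]>-15)&(abs(W[...,0]-550)<200)&(abs(W[...,1])<350)]; print("table z",np.nanmedian(Z))
    P=near(W,(446,0),60,30,110); print("bottle",vert(P,32,np.array([446,-5.])))
E
```

```text
side tube yaw,pitch deg [ 8.6 19.3] ends [433.8 323.7 111.7] [558.1 342.6  67.6] len 133.2 703 1.29
side cup yaw,pitch deg [ 6.5 18.2] ends [564.5  95.7 115.3] [681.2 109.   76.6] len 123.7 1005 1.31
side tall (array([ 489.9, -347.8]), 425, np.float64(0.34)) top z 135.0 mean top [ 488.5 -351.9  132.4] foot [ 490.1 -348.6] [111. 111.] 15.9 cross z 23.6
side short (array([634.1, -95.9]), 275, np.float64(0.52)) top z 95.0 mean top [ 630.8 -107.1   92.5] foot [633.2 -97.7] [110. 111.] 5.1 cross z 22.7
side dry (array([ 682.8, -277.8]), 438, np.float64(0.43)) top z 116.9 mean top [ 681.3 -280.7  114.8] foot [ 682.  -278.7] [111. 111.] 13.4 cross z 22.0
table z 1.0792644996723766
bottle (array([452.6,   7.7]), 674, np.float64(0.63))
top tube yaw,pitch deg [ 8.6 19.8] ends [434.7 320.7 112.8] [559.9 339.6  67.2] len 134.6 969 1.3
top cup yaw,pitch deg [ 5.4 19.5] ends [566.9  93.8 117.2] [681.9 104.6  76.3] len 122.5 1009 1.59
top tall (array([ 490.6, -351.2]), 93, np.float64(0.37)) top z 137.2 mean top [ 489.2 -349.4  133.9] foot [ 490.5 -350.5] [110. 112.] 15.8 cross z 22.7
top short (array([635. , -99.2]), 51, np.float64(0.27)) top z 96.4 mean top [630.6 -99.   93. ] foot [634.8 -99.3] [111. 111.] 5.1 cross z 22.5
top dry (array([ 683.7, -281.1]), 91, np.float64(0.35)) top z 120.2 mean top [ 682.5 -280.5  115.9] foot [ 678.1 -281.9] [122. 111.] 14.0 cross z 22.6
table z 1.9840878366652532
bottle (array([453.8,   4.1]), 9, np.float64(0.12))
```

Run:
```python
from h import *
from scipy.spatial.transform import Rotation as Ro
print(get_tool_rot(),get_qpos())
def q(az,p,roll=0): # tool z at azimuth az, pitch p below horizontal, y horizontal
    az,p=np.radians([az,p]); z=np.array([np.cos(p)*np.cos(az),np.cos(p)*np.sin(az),-np.sin(p)])
    y=np.array([-np.sin(az),np.cos(az),0]); 
    if roll: y=-y
    x=np.cross(y,z); r=Ro.from_matrix(np.stack([x,y,z],1)).as_quat(); return r[[3,0,1,2]]
for nm,p,azs in(("tubepick",(460,322,105),(-5,0,5)),("cuppick",(605,100,110),(0,)),
  ("tallplace",(487,-350,125),(-36,144,0,180,-90,90)),("tallhigh",(487,-350,260),(-36,144,0,180)),("shortplace",(625,-95,85),(0,-9,171,180))):
    for az in azs:
        for pit in(30,40,50,60,65,70,80,90):
            o=[]
            for roll in(0,1):
                s=ik(p,q(az,pit,roll)); o.append(None if s is None else np.round(s,1).tolist())
            print(nm,az,pit,o)
```

```text
[-8.99464012e-06  1.37446505e-01  9.90509191e-01 -2.12628128e-05] [ 1.11650604e+00  5.27507836e-01  1.43273178e+00  4.17694893e-06
  1.18139904e+00 -1.78525897e-01]
tubepick -5 30 [[0.8, 0.9, 2.2, 4.1, 1.0, 1.4], [0.8, 0.9, 2.2, 4.1, 1.0, -1.7]]
tubepick -5 40 [[0.7, 0.7, 2.1, 4.2, 0.7, 1.3], [0.7, 0.7, 2.1, 4.2, 0.7, -1.9]]
tubepick -5 50 [[0.6, 0.6, 2.1, 4.5, 0.5, 0.9], [0.6, 0.6, 2.1, 4.5, 0.5, -2.3]]
tubepick -5 60 [[0.6, 0.6, 2.0, -1.2, 0.3, 0.2], None]
tubepick -5 65 [[0.5, 0.6, 1.9, -0.8, 0.4, -0.2], None]
tubepick -5 70 [[0.5, 0.6, 1.9, -0.5, 0.4, -0.5], [0.5, 0.6, 1.9, -0.5, 0.4, 2.6]]
tubepick -5 80 [[0.5, 0.6, 1.8, -0.2, 0.6, -0.9], [0.5, 0.6, 1.8, -0.2, 0.6, 2.2]]
tubepick -5 90 [[0.4, 0.6, 1.7, -0.0, 0.8, -1.1], [0.4, 0.6, 1.7, -0.0, 0.8, 2.1]]
tubepick 0 30 [[0.7, 0.9, 2.2, 3.9, 1.0, 1.5], [0.7, 0.9, 2.2, 3.9, 1.0, -1.6]]
tubepick 0 40 [[0.7, 0.7, 2.2, 4.0, 0.7, 1.3], [0.7, 0.7, 2.2, 4.0, 0.7, -1.8]]
tubepick 0 50 [[0.6, 0.6, 2.1, 4.3, 0.4, 1.0], [0.6, 0.6, 2.1, 4.3, 0.4, -2.1]]
tubepick 0 60 [[0.6, 0.6, 2.0, -1.3, 0.3, 0.2], None]
tubepick 0 65 [[0.5, 0.6, 2.0, -0.8, 0
[... 10075 characters left out ...]
rtplace 180 30 [[-0.2, 1.2, 0.7, -0.3, 2.3, 1.3], [-0.2, 1.2, 0.7, -0.3, 2.3, -1.9]]
shortplace 180 40 [[-0.2, 1.1, 0.8, -0.2, 2.1, 1.3], [-0.2, 1.1, 0.8, -0.2, 2.1, -1.8]]
shortplace 180 50 [[-0.2, 1.0, 0.9, -0.2, 1.8, 1.3], [-0.2, 1.0, 0.9, -0.2, 1.8, -1.8]]
shortplace 180 60 [[-0.3, 0.9, 1.1, -0.1, 1.6, 1.3], [-0.3, 0.9, 1.1, -0.1, 1.6, -1.8]]
shortplace 180 65 [[-0.3, 0.9, 1.2, -0.1, 1.5, 1.3], [-0.3, 0.9, 1.2, -0.1, 1.5, -1.8]]
shortplace 180 70 [[-0.3, 0.8, 1.2, -0.1, 1.4, 1.3], [-0.3, 0.8, 1.2, -0.1, 1.4, -1.8]]
shortplace 180 80 [[-0.3, 0.8, 1.4, -0.1, 1.2, 1.3], [-0.3, 0.8, 1.4, -0.1, 1.2, -1.8]]
shortplace 180 90 [[-0.3, 0.7, 1.5, -0.0, 0.9, 1.2], [-0.3, 0.7, 1.5, -0.0, 0.9, -1.9]]
```

```bash
cat >> h.py <<'E'
from scipy.spatial.transform import Rotation as Ro
def pose(g,az,p):
    "TCP pose with grasp point g, tool z at azimuth az and p below horizontal (deg), finger line horizontal"
    az,p=np.radians([az,p]); z=np.array([np.cos(p)*np.cos(az),np.cos(p)*np.sin(az),-np.sin(p)])
    y=np.array([-np.sin(az),np.cos(az),0]); r=Ro.from_matrix(np.stack([np.cross(y,z),y,z],1)).as_quat()
    return np.asarray(g,float)+19*z,r[[3,0,1,2]],z
def axis(yaw,p=20):
    y,p=np.radians([yaw,p]); return np.array([np.cos(p)*np.cos(y),np.cos(p)*np.sin(y),-np.sin(p)])
TALL=np.array([490.2,-349.5,24]); SHORT=np.array([634.5,-97.5,24])
PICK,UP=70,140
tube=dict(G=np.array([434.2,322.2,111.2])+42*axis(8.6),yaw=8.6,g=42,L=135,seat=TALL,az=-36)
cup=dict(G=np.array([597.4,98,105.5])+32*axis(6),yaw=6,g=32,L=90,seat=SHORT,az=-9)
E
python3 - <<'E'
from h import *
for o in(tube,cup):
    p,q,z=pose(o["G"],o["yaw"],PICK); S=o["seat"]; h=o["L"]-o["g"]
    print("G",o["G"].round(1),"tcp",p.round(1))
    for nm,(a,b,_) in dict(app=(p-100*z,q,0),pick=(p,q,0),lift=(p+[0,0,200],q,0),turn=pose(np.r_[o["G"][:2],380],o["yaw"],UP),
        over=pose(S+[0,0,356],o["az"],UP),hover=pose(S+[0,0,h+145],o["az"],UP),seat=pose(S+[0,0,h],o["az"],UP)).items():
        s=ik(a,b); print(nm,None if s is None else s.round(2) if hasattr(s,"round") else np.round(s,2))
o=tube; p,q,z=pose(o["G"],o["yaw"],PICK)
goto(p-100*z,q); move_l(p-35*z,velocity=120)
c=capture("side"); cv2.imwrite("pics/s1.png",cv2.resize(c["frame"][80:240,150:400],None,fx=3,fy=3)[:,:,::-1])
print(get_t(),get_wrist_force(),get_tool_pos(),get_width())
E
```

```text
G [473.2 328.1  96.8] tcp [479.6 329.1  79. ]
app [ 0.49  0.42  1.9  -0.24  0.5  -1.04]
pick [ 0.47  0.62  1.9  -0.36  0.3  -0.92]
lift [ 0.47  0.3   1.72 -0.15  0.8  -1.17]
turn [ 0.34  0.73  0.93  0.2   2.33 -1.31]
over [-0.76  0.8   0.78 -0.15  2.42 -1.77]
hover [-0.76  0.89  0.9  -0.12  2.21 -1.73]
seat [-0.76  1.04  0.97 -0.11  2.   -1.7 ]
G [627.3 101.1  94.6] tcp [633.8 101.8  76.7]
app [-0.05  0.47  1.8   0.1   0.52 -1.8 ]
pick [-0.04  0.66  1.78  0.14  0.35 -1.84]
lift [-0.04  0.37  1.61  0.07  0.82 -1.75]
turn [ 0.02  0.87  0.64 -0.11  2.5  -1.72]
over [-0.28  0.88  0.61 -0.16  2.51 -1.78]
hover [-0.28  0.99  0.77 -0.12  2.25 -1.73]
seat [-0.28  1.14  0.82 -0.11  2.05 -1.7 ]
3.2917 [-0.40857063  0.36038614  0.10491466] [467.83273181 327.63351545 112.38074926] 86.83106172614862
```

View pics/s1.png

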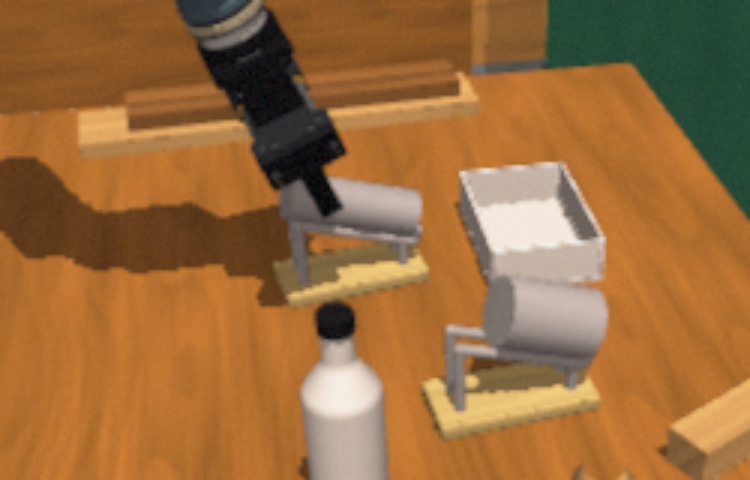

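The fingers (tip at crop (330,210)) straddle the canister in line with it. I'll grip, lift, and hover over the post to check.

```bash
cat > carry.py <<'E'
from fit import *
def pick_and_hover(o,tag):
    p,q,z=pose(o["G"],o["yaw"],PICK); S=o["seat"]; h=o["L"]-o["g"]
    move_l(p,velocity=80); print("at grasp F",get_wrist_force().round(1))
    move_gripper(o["R"]*2-8); print("width",get_width(),"grip",get_grasp_force())
    move_l(p+[0,0,40],velocity=60); move_l(p+[0,0,200],velocity=150)
    print("lifted w",get_width(),"F",np.round(get_wrist_force(),1))
    a,b,_=pose(np.r_[o["G"][:2],380],o["yaw"],UP); goto(a,b)
    a,b,_=pose(S+[0,0,356],o["az"],UP); goto(a,b)
    a,b,_=pose(S+[0,0,h+145],o["az"],UP); move_l(a,b,velocity=120)
    check(o,tag); print("t",get_t())
def check(o,tag):
    G=np.array(get_tool_pos())-19*pose([0,0,0],o["az"],UP)[2]; bot=G[2]-(o["L"]-o["g"])
    for n in("side","top"):
        c=capture(n); W=cloud(c); cv2.imwrite(f"pics/{tag}_{n}.png",c["frame"][:,:,::-1])
        P=near(W,G[:2],o["R"]+12,bot-8,G[2]+80); lo=P[P[:,2]<G[2]-20] # below the fingers
        s=least_squares(lambda x:np.hypot(lo[:,0]-x[0]-x[2]*(lo[:,2]-bot),lo[:,1]-x[1]-x[3]*(lo[:,2]-bot))-o["R"],[*G[:2],0,0],loss="soft_l1",f_scale=1.5)
        print(n,"mouth xy",s.x[:2].round(1),"tilt deg",np.degrees(s.x[2:]).round(1),"n",len(lo),"res",np.median(abs(s.fun)).round(2),"low z",np.percentile(lo[:,2],1).round(1),"expected",bot.round(1),"Gxy",G[:2].round(1))
E
sed -i 's/^tube=dict(/tube=dict(R=24,/;s/^cup=dict(/cup=dict(R=32,/' h.py
python3 - <<'E'
from carry import *
pick_and_hover(tube,"t1")
E
```

```text
at grasp F [ 0.1 -0.1 -0. ]
width 47.84620756069971 grip 29.997632281738333
lifted w 47.911562625548996 F [ 0.7 -1.1 -2.1]
side mouth xy [ 491.6 -347.8] tilt deg [ 0.1 -0.4] n 254 res 0.32 low z 170.3 expected 169.9 Gxy [ 490.5 -349.8]
  return _methods._mean(a, axis=axis, dtype=dtype,
  ret = ret.dtype.type(ret / rcount)
Traceback (most recent call last):
  File "carry.py", line 11, in pick_and_hover
    check(o,tag); print("t",get_t())
    ~~~~~^^^^^^^
  File "carry.py", line 18, in check
    print(n,"mouth xy",s.x[:2].round(1),"tilt deg",np.degrees(s.x[2:]).round(1),"n",len(lo),"res",np.median(abs(s.fun)).round(2),"low z",np.percentile(lo[:,2],1).round(1),"expected",bot.round(1),"Gxy",G[:2].round(1))
                                                                                                                                         ~~~~~~~~~~~~~^^^^^^^^^^^
IndexError: index -1 is out of bounds for axis 0 with size 0
```

```bash
sed -i 's/        s=least_squares/        if len(lo)<30: print(n,"too few"); continue\n        s=least_squares/' carry.py
cat >> carry.py <<'E'
def place(o,shift):
    S=o["seat"]+np.r_[shift,0]; h=o["L"]-o["g"]; f=lambda d:pose(S+[0,0,h+d],o["az"],UP)
    f0=np.array(get_wrist_force())
    move_l(f(145)[0],velocity=30)
    for d in(80,20,6):
        move_l(f(d)[0],velocity=70 if d>6 else 25); F=np.array(get_wrist_force())-f0; print(d,F.round(1))
        if np.linalg.norm(F)>4: print("CONTACT early"); return
    for d in np.arange(5,-5,-.5):
        move_l(f(d)[0],velocity=8); F=np.array(get_wrist_force())-f0
        if F[2]>2.5: break
    print("stopped at",d,F.round(1),"t",get_t())
def release(o):
    move_gripper(o["R"]*2+6); pause(.2); move_gripper(86)
    p=np.array(get_tool_pos()); z=pose([0,0,0],o["az"],UP)[2]
    move_l(p-110*z,velocity=100); print("w",get_width(),"t",get_t())
E
python3 - <<'E'
from carry import *
place(tube,[-1.2,0])
c=capture("side"); cv2.imwrite("pics/s2.png",cv2.resize(c["frame"][200:400,200:460],None,fx=3,fy=3)[:,:,::-1])
E
```

```text
80 [ 0.3 -0.9  0.3]
20 [-0.7 -1.7  1. ]
6 [-0.7 -1.2  0.4]
stopped at 0.0 [-0.3 -0.8  3.9] t 17.4917
```

View pics/s2.png

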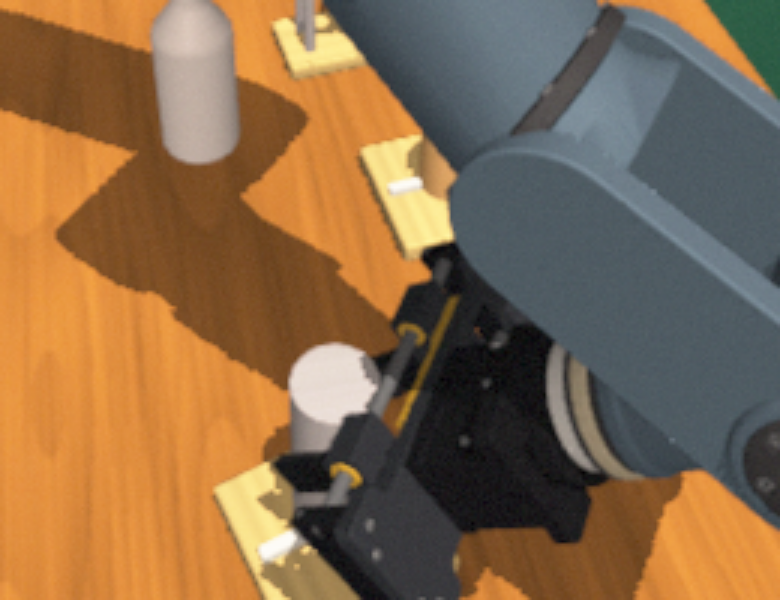

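The canister stands upright over its post at crop (333,430), with contact felt at exactly the expected height. Releasing it and fetching the cup.

Run:
```python
from carry import *
release(tube)
p=np.array(get_tool_pos()); move_l(p+[0,0,120],velocity=150)
o=cup
a,b,_=pose([560,-60,400],0,110); goto(a,b)
for n in("side","top"):
    c=capture(n); W=cloud(c)
    P=near(W,TALL[:2],40,60,150); print(n,"tube",vert(P[P[:,2]<150],24,TALL[:2]),"top z",np.percentile(near(W,TALL[:2],30,140,200)[:,2],50).round(1))
    P=near(W,(640,103),95,85,180); P=P[(P[:,0]>600)|(P[:,2]>112)]
    x,ax,t,N,m=fitcyl(P,32,np.array([640,103,90.]),[.1,.35]); print(n,"cup",np.degrees(x[3:]).round(1),(x[:3]+t[1]*ax).round(1),(t[1]-t[0]).round(1),N,m.round(2))
    cv2.imwrite(f"pics/{n}3.png",c["frame"][:,:,::-1])
p,q,z=pose(o["G"],o["yaw"],PICK); goto(p-120*z,q); print(get_t())
```

```text
w 86.12489839267397 t 20.275
side tube (array([ 489.8, -347.3]), 843, np.float64(0.3)) top z 159.5
side cup [ 5.9 18.2] [681.5 108.5  76.2] 90.0 701 1.04
top tube (array([ 490.5, -350.8]), 181, np.float64(0.37)) top z 160.3
top cup [ 4.9 18.7] [682.1 104.7  76.6] 90.5 791 1.43
23.8333
```

View pics/side3.png

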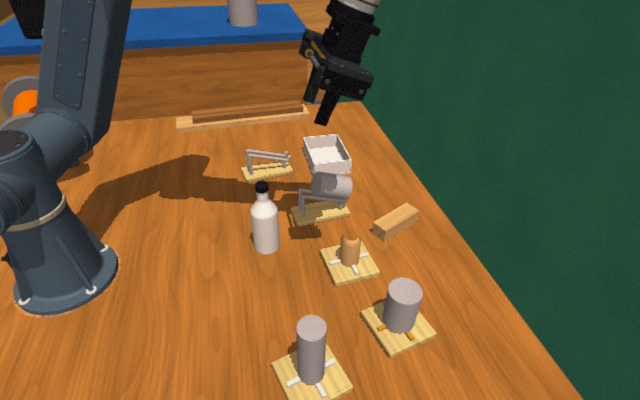

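The canister is seated at (311,350), with its top at 159–160 mm as expected, and nothing else has moved. Now the cup.

```bash
sed -i 's/^cup=.*/cup=dict(R=32,G=np.array([597.5,98.4,105.5])+32*axis(5.4),yaw=5.4,g=32,L=90,seat=SHORT,az=-9)/' h.py
python3 - <<'E'
from carry import *
p,q,z=pose(cup["G"],cup["yaw"],PICK); move_l(p-60*z,q,velocity=120)
pick_and_hover(cup,"c1")
E
```

```text
at grasp F [-0.4  0.2  0.5]
width 64.27861576852769 grip 29.993953340454027
lifted w 64.22404259920333 F [ 0.7 -0.5 -1.7]
side mouth xy [634.2 -94.8] tilt deg [-0.1 -0.3] n 410 res 0.61 low z 171.6 expected 170.0 Gxy [634.9 -97.6]
top too few
t 31.7833
```

Run:
```python
from carry import *
place(cup,[0,-.9])
check(cup,"c2")
c=capture("side"); cv2.imwrite("pics/s4.png",cv2.resize(c["frame"][180:360,260:480],None,fx=3,fy=3)[:,:,::-1])
```

```text
80 [ 1.2 -1.4 -0.3]
20 [ 1.2 -1.2 -0.8]
6 [ 0.2 -1.2  0.2]
stopped at -1.0 [-0.3 -1.8  5.3] t 38.1
side mouth xy [634.  -98.9] tilt deg [-0.4  7.8] n 622 res 2.21 low z 16.8 expected 23.9 Gxy [634.4 -98.4]
top too few
```

View pics/s4.png

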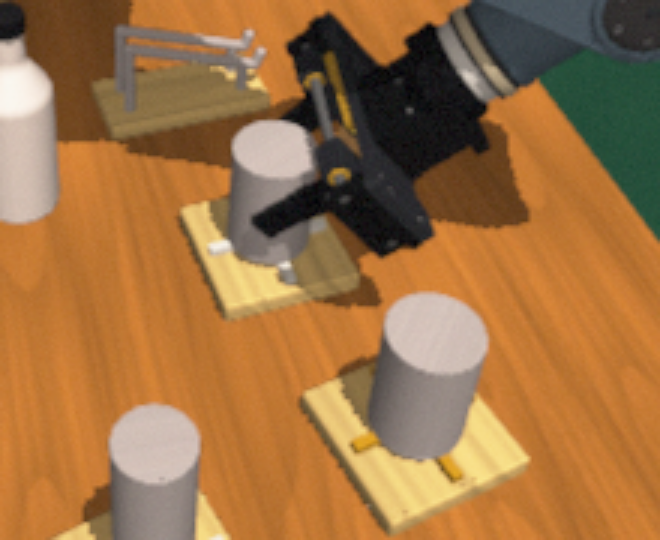

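The cup sits down on its cross bars at crop (270,195), contact felt within 1 mm of nominal. The tilt figure is spoiled by cloud points on the foot. Releasing.

Run:
```python
from carry import *
release(cup)
p=np.array(get_tool_pos()); move_l(p+[0,0,120],velocity=150)
a,b,_=pose([560,180,420],0,110); goto(a,b)
for n in("side","top"):
    c=capture(n); W=cloud(c)
    for nm,s,R,z in(("tube",TALL,24,159),("cup",SHORT,32,114),("dry",np.array([683,-279.5]),32,114)):
        print(n,nm,vert(near(W,s[:2],R+12,45,z-12),R,s[:2]),"top z",np.median(near(W,s[:2],R,z-10,z+20)[:,2]).round(1))
    cv2.imwrite(f"pics/{n}5.png",c["frame"][:,:,::-1])
print(get_t())
```

```text
w 85.97559979271772 t 40.7583
side tube (array([ 489.9, -347.4]), 930, np.float64(0.3)) top z 159.7
side cup (array([633.9, -95.7]), 510, np.float64(0.54)) top z 114.8
side dry (array([ 682.8, -277.8]), 634, np.float64(0.43)) top z 114.8
top tube (array([ 490.5, -350.9]), 206, np.float64(0.34)) top z 160.8
top cup (array([634.7, -99.3]), 79, np.float64(0.3)) top z 116.0
top dry (array([ 683.6, -281.3]), 141, np.float64(0.39)) top z 116.0
43.1667
```

View pics/side5.png

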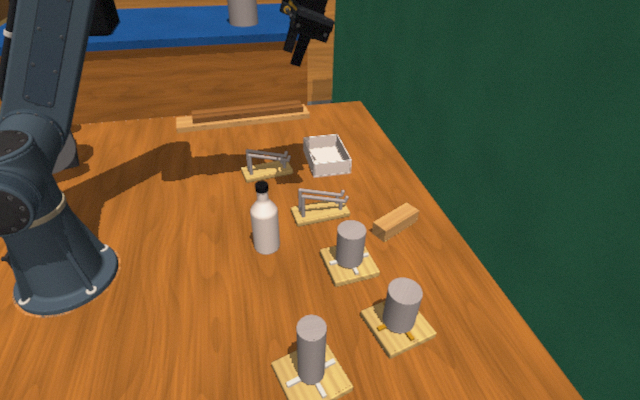

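Both vessels are seated, the canister at (311,350) and the cup at (351,245). The bystanders are where they were and the robot is clear.

```bash
python3 -c "
from rig import *
print(close_job())"
```

```text
the job is handed in; nothing more can be done
None
```

The job is handed in at about 43 s: the canister and then the cup stand upside down on their posts with rims resting on the cross bars, and the last picture shows the bystanders where they were.

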